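Unlatch the gear guard and hold its gate wide

ROBOT

A 6-joint arm with a two-finger parallel gripper is mounted at the origin on the work surface. World frame = base frame: x ahead of the robot, y to its left, z up, the work surface at z = 0. Lengths are in mm, angles in rad, forces in N, time in s.
With the tool pointing down it reaches from about 150 to 775 mm from the base axis. Payload 6.1 kg.
Tool frame: the origin (TCP) lies between the finger pads; the fingertips stand arm.finger_overhang ahead of it and the grasp point (between the pads) lies 2 mm behind it (arm.finger_overhang is the distance from the TCP to the fingertips, in mm); z points along the fingers, y is the direction in which the jaws open and shut (so a half turn about z gives the same grasp; the last joint's range is limited). The gripper opens to 85 mm and grips with 20 to 120 N. Pads are 22 mm wide; open, the fingers measure 114 mm over their backs; the gripper's body (76 mm by 85 mm) begins 54 mm behind the grasp point. The pads swing forward as they close: fully open they stand 13 mm farther back than shut.
Start: joints at [1.183, 0.126, -0.04, 1.405, 0, 1.571], TCP at [198.522, 486.001, 248.295] pointing down, gripper open.
Joint ranges: [-2.72, 2.72], [-0.95, 1.95], [-1.27, 1.35], [-1.78, 2.02], [-1.46, 1.47], [-3.14, 3.14]. Speed limits (rad/s): [2.39, 2.39, 3.01, 3.14, 3.14, 3.14].

INTERFACE

Orientations are given as a rotation vector (axis times angle).
In Python, from bench import arm gives the robot as it stands. Calls block until the motion is done:
- arm.move_pose(position, orientation): joint-space move of the TCP to a pose.
- arm.movel(position, attitude=None, vel=150, max_force=None): straight line of the TCP; attitude=None keeps the orientation; vel is the mean speed in mm/s. With max_force (N) it stops when the force on the tool has changed by that much, and returns True; else False.
- arm.set_joints(angles): joint-space move.
- arm.command_gripper(opening, strength=None): opening from 0.0 (shut) to 1.0 (fully open); strength is the grip in N (None keeps the last); returns when the fingers have stopped.
- arm.pause(seconds).
- arm.inverse_kinematics(position, orientation): joint angles nearest the present ones, or None.
- arm.snapshot(name): name is "side" or "top" or "wrist"; returns a dict with "color" (400x640x3 uint8, red, green, blue), "fov_y" (degrees; the focal length in pixels is half the picture's height over the tangent of half this angle, whatever the lens; pixels are square), "cx", "cy" (the principal point, pixels), "k1" (the pictures are not rectified: a ray, as slopes to the right and down, at radius r is drawn at 1 + k1 r^2 times it, then the intrinsics apply), "origin" and "rotation" of the camera in the world. Camera axes: x right, y down, z forward; pixel columns grow to the right and rows downward; lengths in mm; the calibration is good to about 2 mm. A picture is of the moment at which its call begins. There is no depth.
A pose or a line that the arm cannot do raises arm.PlanningError and nothing moves.
- arm.hand_in(): hands the job in, once; it reports no verdict.
Readings, each from a call of its own:
- arm.get_t(): time.
- arm.get_joints(): joint angles.
- arm.get_joint_vel(): joint speeds.
- arm.get_tau(): joint torques, N m.
- arm.get_position(): TCP position.
- arm.get_tool_rot(): TCP orientation.
- arm.get_ft_force(): force on the tool from outside, world axes, zero at the start.
- arm.get_wrist_torque(): the same for the moment, N m.
- arm.get_finger_gap(): opening from 0.0 (shut) to 1.0 (fully open).
Only numpy, scipy, OpenCV 4.12 (cv2) and the standard library are available. Lean on these libraries where they do the work, as an engineer would, in place of code of your own. Each camera call takes 0.05 s, during which the arm holds its last target. There are 200 camera calls.

TASK

I need to reach the gears of the drive behind its barred guard gate. Pinch the catch with the round disc tabs fully home between the fingers first, then the catch with the rectangular tabs in the same way, and swing the gate by its upright post past the half-open detent. Finish while holding the gate by the post, still, almost at its stop: it springs back if let go; leave the other things on the bench where they are.

Things in the scene. Friction and masses are not known exactly. Their poses are not given: they have to be found in the camera images.
- disc_mid (a point): catch with two round steel disc tabs, 28 mm across, on the header bar above the gate. Fixed point at tab mid-height (z 196 mm), midway between the tabs at rest. z up; y from fixed to sliding tab (squeeze along y); -x out of the guard, where the gate opens. Tabs 6 mm thick, 14 to 15 mm up and down from the point; slide plate 22 mm below it. The catches stand 110 mm apart, in either order
- disc_jaw (a joint): travel of the disc catch's sliding tab and claw towards the fixed tab: 0 = locks the gate, 0.016 m = home, gate free. 5 N of friction, no spring: stays where left. Outer faces of the tabs, along y of the catch's point: fixed -30 mm; sliding +30 mm at 0 and +14 mm at home (60 mm over both, then 44)
- disc_rest: the fixed tab of the disc catch; its origin is 36 mm straight under the catch's point, on the header's top
- plate_mid (a point): catch with two rectangular steel tabs, 52 mm wide, 30 mm high, on the header bar above the gate. Fixed point at tab mid-height (z 196 mm), midway between the tabs at rest. z up; y from fixed to sliding tab (squeeze along y); -x out of the guard, where the gate opens. Tabs 6 mm thick, 14 to 15 mm up and down from the point; slide plate 22 mm below it. The catches stand 110 mm apart, in either order
- plate_jaw (a joint): travel of the plate catch's sliding tab and claw towards the fixed tab: 0 = locks the gate, 0.016 m = home, gate free. 5 N of friction, no spring: stays where left. Outer faces of the tabs, along y of the catch's point: fixed -30 mm; sliding +30 mm at 0 and +14 mm at home (60 mm over both, then 44)
- plate_rest: the fixed tab of the plate catch; its origin is 36 mm straight under the catch's point, on the header's top
- gate (a joint): angle of the gate about its upright hinge: 0 = shut, grows opening (clockwise from above, towards the robot), stop at 1.42 rad. Locked until both catches are home. A hinge spring pushes it shut (0.4 N at the post at 0, 3 N at 1.3 rad). A sprung detent resists from 0.33 rad (6 N at the post) to its crest at 0.65 rad, then urges the gate on to 0.95 rad, where it can rest half open; beyond that it swings back if let go
- gate_hinge (a point): point on the upright hinge axis of the barred gate, 205 mm above the table; turns with the gate. In its frame the post's axis is at x = -45, y = -155 mm. The gate runs 240 mm along -y, from 55 to 130 mm above the table, with two lugs up to 172 mm
- pull_post: the gate's handle: upright round black post on the gate's front, 16 mm thick; origin on its axis 205 mm above the table, 20 mm below its top; free down to 128 mm above the table, but catch claws up to 174 mm high stand 20 mm behind it. Swings and turns with the gate
- spanner: open-ended spanner, 160 mm long, lying on the drive's base plate under the gate's swing; a bystander, its origin in the middle of its underside
- bolt: short steel bolt standing on its head, 28 mm wide, 34 mm high; a bystander, its origin in the middle of its underside
- sprocket: spare dark steel sprocket lying flat, 100 mm wide, 22 mm high; a bystander, its origin in the middle of its underside
- oil_bottle: yellow oil bottle, 60 mm wide, 170 mm high; a bystander, its origin in the middle of its underside
- tin: plain steel tin, 84 mm wide, 110 mm high; a bystander, its origin in the middle of its underside
- hammer: hammer lying on the table; a bystander, its origin in the middle of its underside
- offcut: offcut of 40 mm square steel tube, 130 mm long, lying; a bystander, its origin in the middle of its underside

How it is judged (in metres and radians):
On the way, in this order (a step that is already met when the one before it is completed fails the run):
1. the disc catch is squeezed home between the fingers (over 12.5 of 16 mm, the fingers bearing on its fixed tab too) (value of joint disc_jaw above 0.0125 m and contact force between the fingers and disc_rest above 1 N), for 0.1 s.
2. the plate catch is squeezed home in the same way (value of joint plate_jaw above 0.0125 m and contact force between the fingers and plate_rest above 1 N), for 0.1 s.
3. the gate is swung past its half-open detent (over 1.12 rad) by the post (value of joint gate above 1.12 rad and contact force between the fingers and pull_post above 1 N), for 0.1 s.
At the end, for the whole second after the job is handed in: The gate stands still beyond 1.22 rad (stop at 1.42), held by the fingers on its post with over 1 N; both catches are still squeezed in by over 12.5 mm; no bystander is more than 40 mm from where it began (value of joint gate above 1.22 rad and velocity of joint gate between -0.1 and 0.1 rad/s and contact force between the fingers and pull_post above 1 N and value of joint each of disc_jaw, plate_jaw above 0.0125 m and distance of each of spanner, bolt, sprocket, oil_bottle, tin, hammer, offcut from where it was at the start of the episode below 0.04 m); the arm keeps its last pose, push and grip.
It fails at once if the plate catch is squeezed (over 7 mm) before the disc catch is home (value of joint plate_jaw above 0.007 m and value of joint disc_jaw below 0.0125 m).
It fails at once if a bystander is moved by more than 40 mm (distance of any of spanner, bolt, sprocket, oil_bottle, tin, hammer, offcut from where it was at the start of the episode above 0.04 m).
It also fails if it takes over 48 s, if anything falls off the work surface, if the arm or the gripper's body presses on something with over 40 N, if the wrist force passes 120 N, or if a joint passes its speed limit or range.

## Working session

There is one attempt and no reset: what is moved stays moved. The work goes in short steps, each a Python script; the robot and the scene stay as the last script left them, time stands still between calls to the robot, and variables do not carry over. Pictures are saved under pics/ and viewed, about 8 in all and at most 12, crops included, and the job is handed in when it is done.

```bash
mkdir -p pics; ls
cat > h.py <<'E'
import numpy as np, cv2, pickle
from bench import arm
def shot(cam,name):
    s=arm.snapshot(cam); pickle.dump(s,open(f'pics/{name}.pkl','wb'))
    cv2.imwrite(f'pics/{name}.png',s['color'][:,:,::-1]); return s
def load(n): return pickle.load(open(f'pics/{n}.pkl','rb'))
def K(s):
    f=200/np.tan(np.radians(s['fov_y'])/2)
    return np.array([[f,0,s['cx']],[0,f,s['cy']],[0,0,1.]]), np.array([s['k1'],0,0,0,0.])
def ray(s,uv):
    k,d=K(s); p=cv2.undistortPoints(np.array([[uv]],float),k,d)[0,0]
    return np.array(s['origin'],float), np.array(s['rotation'])@np.array([p[0],p[1],1.])
def atz(s,uv,z):
    o,r=ray(s,uv); return o+r*(z-o[2])/r[2]
def proj(s,P):
    k,d=K(s); R=np.array(s['rotation']); q=(np.atleast_2d(P)-s['origin'])@R
    return cv2.projectPoints(q,np.zeros(3),np.zeros(3),k,d)[0][:,0]
E
python3 - <<'E'
from h import *
a=shot('top','t0');b=shot('side','s0')
for s in(a,b): print(s['fov_y'],s['cx'],s['cy'],s['k1'],s['origin'],np.round(s['rotation'],3).tolist())
print(arm.finger_overhang,arm.get_t(),arm.get_tool_rot())
E
```

```text
pics
46.2305005338351 319.77795085309174 204.20647539304375 -0.05854237850649018 [ 459.0931966    25.14159913 1438.39595163] [-2.213, 2.174, -0.085]
56.320152730024994 319.0395745745646 205.15633480689854 -0.014659266469632956 [ 212.71100888 -464.43874782  825.74616806] [-2.321, 0.734, -0.267]
17.0 0.1 [-6.05292575e-01 -3.08245864e+00  2.20300340e-03]
```

View pics/t0.png

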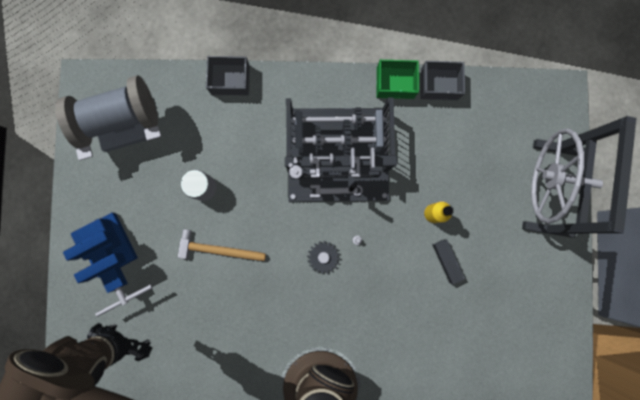

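View pics/s0.png

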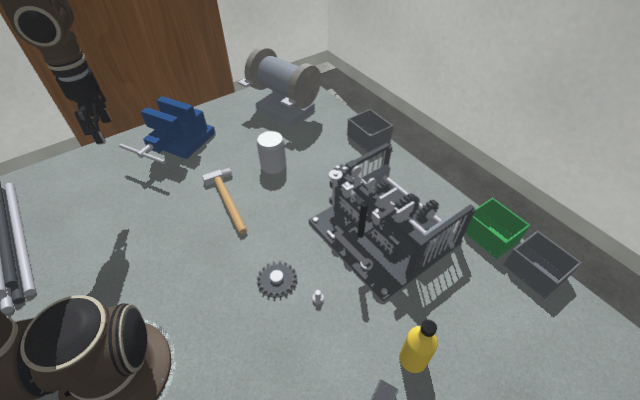

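The top view shows the drive at about (340,150), with the bystanders around it. The side view shows the drive at about (385,220), and the dark post near (362,222). I'll enlarge both.

```bash
sed -i "s/^def shot.*/&/; s/s=arm.snapshot(cam);/s=arm.snapshot(cam); s['rotation']=cv2.Rodrigues(np.array(s['rotation'],float))[0];/" h.py
python3 - <<'E'
from h import *
for n in('t0','s0'):
    s=load(n); s['rotation']=cv2.Rodrigues(np.array(s['rotation'],float))[0]; pickle.dump(s,open(f'pics/{n}.pkl','wb'))
a=cv2.imread('pics/t0.png')[90:215,275:425]; b=cv2.imread('pics/s0.png')[135:305,300:480]
a=cv2.resize(a,None,fx=2.6,fy=2.6,interpolation=2); b=cv2.resize(b,None,fx=2.2,fy=2.2,interpolation=2)
H=max(a.shape[0],b.shape[0]); o=np.zeros((H,a.shape[1]+b.shape[1],3),np.uint8); o[:a.shape[0],:a.shape[1]]=a;o[:b.shape[0],a.shape[1]:]=b
o=cv2.convertScaleAbs(o,alpha=1.5,beta=20)
cv2.imwrite('pics/c1.png',o);print(o.shape)
s=load('t0')
for uv,z in (((289,202),10),((391,201),10),((296,171),200)): print(np.round(atz(s,uv,z)))
E
```

```text
(374, 786, 3)
[558. 104.  10.]
[ 567. -209.   10.]
[628.  76. 200.]
```

View pics/c1.png

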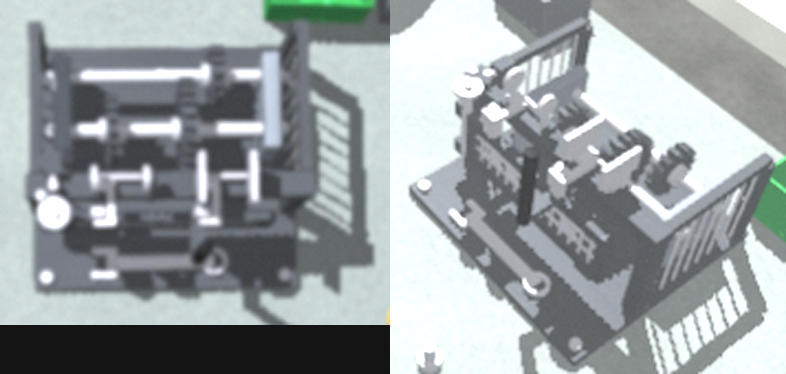

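In this crop (scale 2.6), the disc tabs are at about (95,177) and (148,177), the plate tabs at (202,175) and (254,175), the hinge cap at (53,212) and the post top at about (205,252). So the disc catch is on the hinge side. I'll compute positions and then look from close by with the wrist camera.

```bash
python3 - <<'E'
from h import *
s=load('t0')
for n,c,z in (('d1',(95,177),200),('d2',(148,177),200),('p1',(202,175),200),('p2',(254,175),200),('hinge',(53,212),205),('post',(205,252),225)):
    print(n,np.round(atz(s,(c[0]/2.6+275,c[1]/2.6+90),z)))
from scipy.spatial.transform import Rotation as R
print(R.from_rotvec(arm.get_tool_rot()).as_matrix().round(3).tolist())
c=np.mean([atz(s,(u/2.6+275,176/2.6+90),200) for u in(95,148,202,254)],0)
def down(yaw): # tool x axis heading such that jaw y axis along world (yaw+90deg)
    return (R.from_euler('z',yaw)*R.from_euler('x',np.pi)).as_rotvec()
for yaw in(0,np.pi): print(yaw,arm.inverse_kinematics([600,-30,300],down(yaw)),arm.inverse_kinematics([450,80,200],down(yaw-1.33)))
E
cat >> h.py <<'E'
from scipy.spatial.transform import Rotation as R
def down(yaw): return (R.from_euler('z',yaw)*R.from_euler('x',np.pi)).as_rotvec()
E
```

```text
d1 [664.  36. 200.]
d2 [665. -19. 200.]
p1 [668. -74. 200.]
p2 [ 669. -128.  200.]
hinge [626.  78. 205.]
post [586. -76. 225.]
[[-0.926, 0.378, -0.001], [0.378, 0.926, -0.001], [-0.0, -0.001, -1.0]]
0 [-0.0499584   0.28285597  0.26781278  1.55575314  0.          3.09163426] [ 0.17593963  0.0022879  -0.27781693  1.29069149  0.         -1.63565303]
3.141592653589793 [-0.0499584   0.28285597  0.26781278  1.55575314  0.         -0.0499584 ] [ 0.17593963  0.0022879  -0.27781693  1.29069149  0.          1.50593963]
```

```bash
python3 - <<'E'
from h import *
arm.move_pose([630,-40,360],down(np.pi+.03))
s=shot('wrist','w1'); print(s['origin'],s['rotation'].round(2).tolist(),s['fov_y'],arm.get_t())
E
python3 -c "
import cv2;a=cv2.imread('pics/w1.png');cv2.imwrite('pics/w1b.png',cv2.resize(cv2.convertScaleAbs(a,alpha=1.4,beta=15),(800,500),interpolation=2))"
```

```text
[559.40201144 -40.83264222 485.7978792 ] [[-0.03, 0.96, 0.28], [1.0, 0.03, 0.01], [0.0, 0.28, -0.96]] 66.67301437997789 2.6
```

View pics/w1b.png

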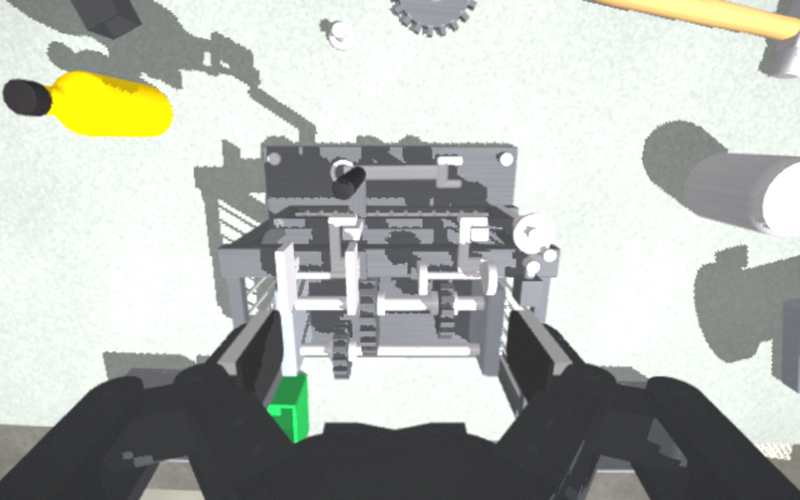

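The wrist view shows the plate tabs at about x 286 and 352 (y 250–305), the disc tabs at about (421,280) and (489,277), the post top at about (343,188) and the hinge cap at (533,234). I'll enlarge that area.

```bash
python3 -c "
import cv2;a=cv2.imread('pics/w1.png')[130:255,215:450];cv2.imwrite('pics/w1c.png',cv2.resize(cv2.convertScaleAbs(a,alpha=1.2,beta=0),None,fx=3.4,fy=3.4,interpolation=2))"
```

```text
(no output)
```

View pics/w1c.png

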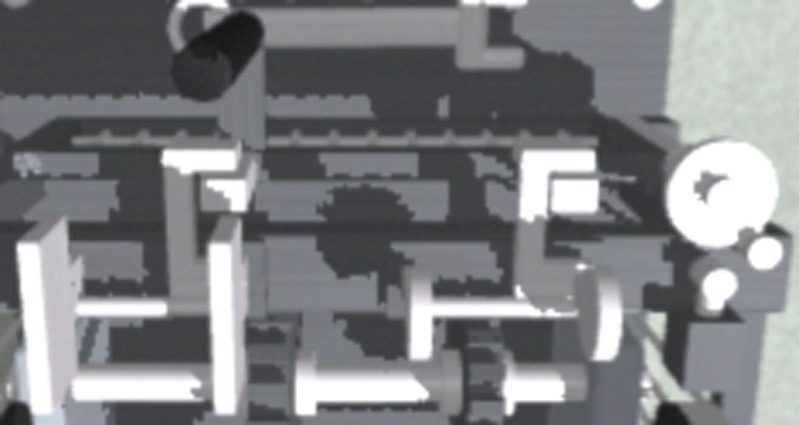

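Run:
```python
from h import *
s=load('w1')
f=lambda c,z:np.round(atz(s,(c[0]/3.4+215,c[1]/3.4+130),z),1)
for n,c,z in (('pFixOutFront',(20,245),211),('pFixOutBack',(30,412),211),('pSlOutFront',(232,243),211),('pSlOutBack',(236,412),211),
 ('dFixOut',(411,322),209),('dSlOut',(621,325),209),('hinge',(721,193),205),('post',(203,76),225)): print(n,f(c,z))
```

```text
pFixOutFront [ 644.4 -127.4  211. ]
pFixOutBack [ 695.2 -127.2  211. ]
pSlOutFront [641.9 -68.4 211. ]
pSlOutBack [693.2 -67.1 211. ]
dFixOut [664.4 -17.4 209. ]
dSlOut [663.4  42.7 209. ]
hinge [624.6  67.8 205. ]
post [594.1 -74.5 225. ]
```

Run:
```python
from h import *
Y=down(np.pi+.03)
arm.move_pose([664,6,270],Y)
f0=arm.get_ft_force()
print(arm.movel([664,6,198],vel=80,max_force=12),arm.get_position())
arm.movel([664,3.5,198],vel=40)
arm.command_gripper(0.0,30); arm.pause(.3)
print('gap',arm.get_finger_gap(),np.round(arm.get_ft_force(),1),arm.get_position(),arm.get_t())
s=shot('wrist','w2')
cv2.imwrite('pics/w2b.png',cv2.resize(cv2.convertScaleAbs(s['color'][130:400,120:520,::-1],alpha=1.4,beta=15),(800,540),interpolation=2))
```

```text
False [664.29192258   5.98964503 198.72010101]
gap 0.503996818196671 [-0.3 -1.8  6.5] [664.5150611    3.21875744 199.70024761] 5.1833
```

View pics/w2b.png

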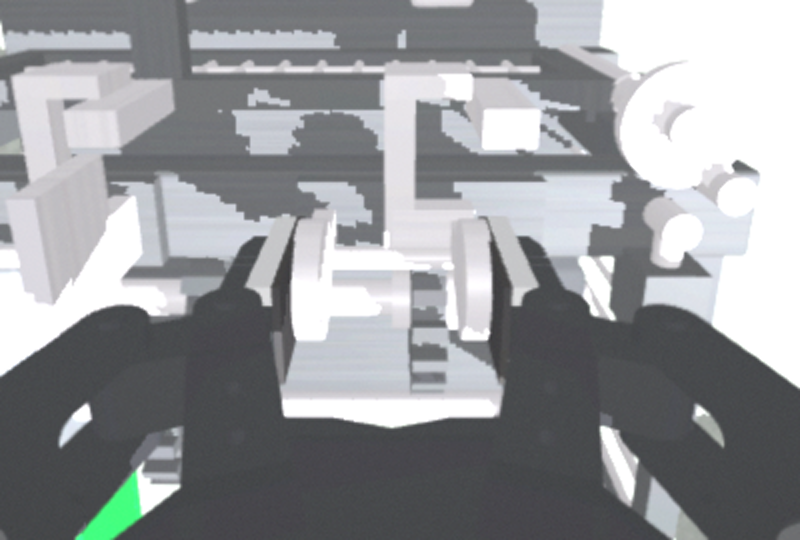

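The fingers bear on both discs at (312,280) and (472,280), and the claw has moved clear of its lug. The gap of 43 mm matches home at 44. Next is the plate catch.

Run:
```python
from h import *
arm.command_gripper(1.0)
arm.movel([664,4.5,250],vel=120)
arm.movel([667.5,-104,250],vel=150)
print(arm.movel([667.5,-104,198],vel=80,max_force=12),arm.get_position())
arm.movel([667.5,-106.8,198],vel=40)
arm.command_gripper(0.0,30); arm.pause(.3)
print('gap',arm.get_finger_gap(),np.round(arm.get_ft_force(),1),arm.get_position(),arm.get_t())
s=shot('wrist','w3')
arm.command_gripper(1.0)
arm.movel([667.5,-105.8,270],vel=120)
arm.move_pose([620,-70,330],down(np.pi+.03))
s=shot('wrist','w4'); print(arm.get_t())
a=cv2.imread('pics/w3.png')[130:400,120:520];b=s['color'][80:350,120:520,::-1]
cv2.imwrite('pics/w34.png',cv2.convertScaleAbs(np.vstack([cv2.resize(a,(444,300)),cv2.resize(b,(444,300))]),alpha=1.4,beta=15))
cv2.imwrite('pics/w4b.png',cv2.resize(b,(800,540),interpolation=2))
```

```text
False [ 667.70308523 -103.89633047  198.53012269]
gap 0.5015186169914427 [-0.6 -1.1  6.7] [ 667.93627281 -106.77048793  199.56771796] 9.0167
10.7917
```

View pics/w4b.png

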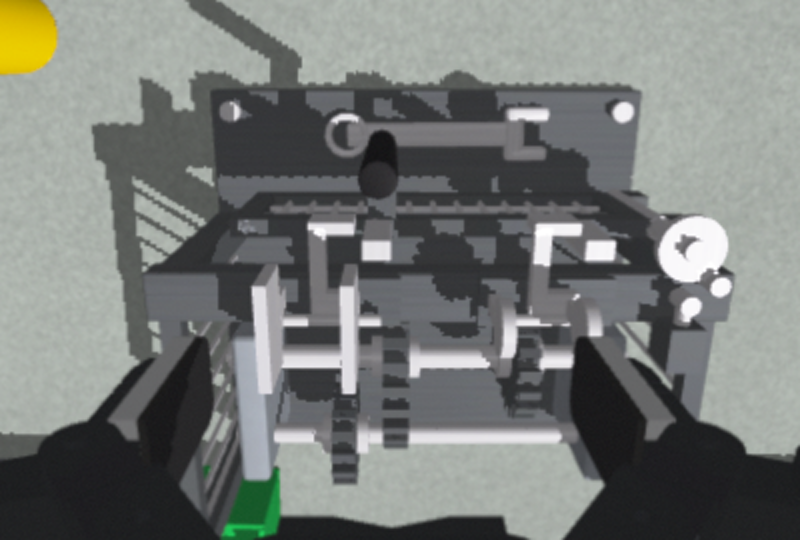

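Both claws now stand clear of the lugs. The post top is at crop (378,180), which is full-frame (309,170), and the hinge cap is at (692,249). I'll triangulate both.

Run:
```python
from h import *
s1,s4=load('w1'),load('w4')
def tri(*ob):
    A=np.zeros((3,3));b=np.zeros(3)
    for s,uv in ob:
        o,r=ray(s,uv);r/=np.linalg.norm(r);M=np.eye(3)-np.outer(r,r);A+=M;b+=M@o
    return np.linalg.solve(A,b).round(1)
t0=load('t0')
print('post',atz(s4,(309,170),225).round(1))
print('hinge',tri((s1,(427.1,186.8)),(s4,(466,204.5)),(t0,(53/2.6+275,212/2.6+90))))
for z in (180,190,205,225): print(z,[atz(s,u,z).round(1)[:2].tolist() for s,u in((s1,(427.1,186.8)),(s4,(466,204.5)),(t0,(53/2.6+275,212/2.6+90)))])
```

```text
post [592.9 -74.7 225. ]
hinge [631.   79.  174.9]
180 [[630.5, 77.5], [629.9, 75.7], [629.4, 78.9]]
190 [[628.2, 73.7], [627.0, 70.4], [628.0, 78.5]]
205 [[624.7, 67.9], [622.6, 62.4], [626.0, 77.8]]
225 [[620.0, 60.1], [616.7, 51.8], [623.3, 77.0]]
```

Run:
```python
from h import *
y0=np.pi+.03
arm.move_pose([592.5,-75,285],down(y0))
arm.command_gripper(0.6,60)
print(arm.movel([592.5,-75,200],vel=100,max_force=12))
arm.command_gripper(0.0,60); arm.pause(.2)
print('gap mm',arm.get_finger_gap()*85,np.round(arm.get_ft_force(),1),np.round(arm.get_position(),1),arm.get_t())
H=np.array([632,80.5]); r=np.array([592.5,-75])-H
for a in np.arange(.1,1.0,.1):
    p=H+R.from_euler('z',-a).as_matrix()[:2,:2]@r
    arm.movel([*p,200],down(y0-a),vel=80)
    f=arm.get_ft_force(); print(round(a,2),np.round(f,1),np.round(arm.get_position()-[*p,200],1),round(arm.get_finger_gap()*85,1))
    if np.linalg.norm(f)>50: break
print(arm.get_t())
s=shot('wrist','w5')
```

```text
False
gap mm 14.335764589776742 [-0.2 -4.7  5.4] [592.8 -75.7 200.7] 13.1667
0.1 [-1.  -5.7  6.6] [ 0.2 -0.6  0.7] 14.5
0.2 [-1.9 -5.4  6.3] [ 0.2 -0.4  0.7] 14.2
0.3 [-1.9 -5.5  6.5] [ 0.2 -0.3  0.7] 14.6
0.4 [ 2.9 -8.4  4.8] [ 1.4 -1.   0.8] 14.4
0.5 [-1.1 -4.7  7. ] [ 0.3 -0.2  0.7] 14.2
0.6 [-2.8 -3.5  7.9] [0.  0.1 0.6] 14.6
0.7 [-3.1 -3.7  7.6] [0.  0.3 0.6] 14.4
0.8 [-4.7 -0.6  8.9] [-0.2  0.9  0.6] 14.1
0.9 [-3.6  1.1  7.9] [-0.2  1.3  0.6] 14.5
16.3167
```

Run:
```python
from h import *
y0=np.pi+.03
H=np.array([632,80.5]); r=np.array([592.5,-75])-H
for a in (1.0,1.1,1.2,1.27,1.33):
    p=H+R.from_euler('z',-a).as_matrix()[:2,:2]@r
    arm.movel([*p,200],down(y0-a),vel=70)
    f=arm.get_ft_force(); print(round(a,2),np.round(f,1),np.round(arm.get_position()-[*p,200],1),round(arm.get_finger_gap()*85,1))
    if np.linalg.norm(f)>50: break
arm.pause(.5); print(arm.get_t())
a=shot('wrist','w6')['color'];b=shot('top','t6')['color'][90:230,270:430];c=shot('side','s6')['color'][130:310,280:480]
o=np.zeros((600,800,3),np.uint8); o[:250,:400]=cv2.resize(a,(400,250)); o[250:600,:400]=cv2.resize(b,(400,350)); o[:360,400:]=cv2.resize(c,(400,360))
cv2.imwrite('pics/c6.png',cv2.convertScaleAbs(o[:,:,::-1],alpha=1.4,beta=15))
```

```text
1.0 [-1.7 -2.1  7.9] [0.4 0.4 0.7] 14.4
1.1 [-0.9 -3.   6.8] [0.4 0.5 0.7] 14.5
1.2 [-1.  -2.7  6.6] [0.5 0.5 0.7] 14.8
1.27 [-1.2 -2.4  7.7] [0.5 0.5 0.7] 14.1
1.33 [-0.3 -2.7  7.5] [0.6 0.5 0.7] 14.5
18.5833
```

View pics/c6.png

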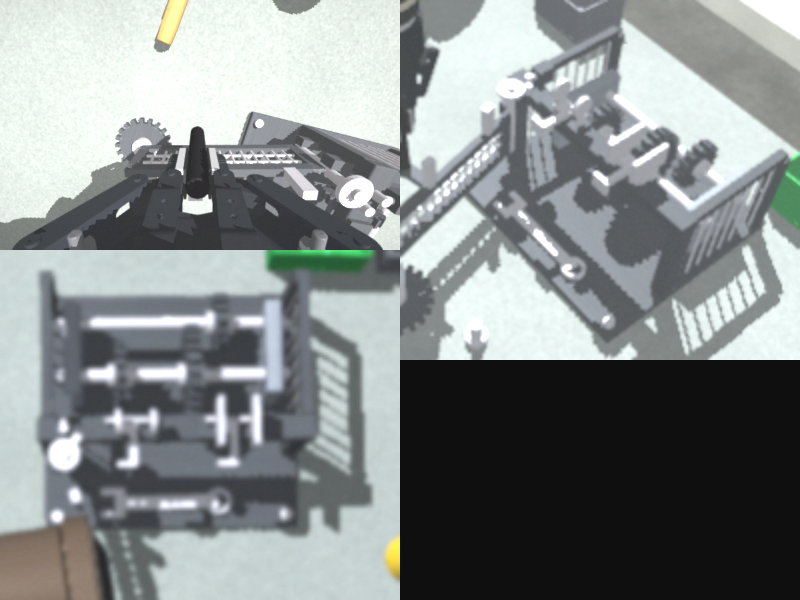

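The post is held between the pads at (197,165) in the wrist view, and the gate stands wide open. In the top view the catch tabs are still close together, and the spanner hasn't moved.

Run:
```python
from h import *
P=arm.get_position();d=P[:2]-[632,80.5];d0=np.array([592.5,-75])-[632,80.5]
print('angle',np.arctan2(d0[1],d0[0])-np.arctan2(d[1],d[0]),arm.get_finger_gap()*85,np.abs(arm.get_joint_vel()).max(),arm.get_t())
a,b=load('t0')['color'].astype(int),load('t6')['color'].astype(int)
for n,(u,v) in dict(bolt=(358,240),sprocket=(324,257),bottle=(437,212),tin=(195,184),offcut=(449,262),hammer=(215,250)).items():
    print(n,np.abs(a-b)[v-12:v+12,u-12:u+12].mean().round(1))
arm.hand_in()
```

```text
angle -4.95137658913425 14.691762402648243 0.0020582765614749307 18.7333
bolt 11.8
sprocket 25.8
bottle 8.0
tin 8.3
offcut 6.8
hammer 9.9
the job is handed in; nothing more can be done
```

The job is handed in at 18.7 s of the 48 s allowed. I squeezed the disc catch home, then the plate catch, and swung the gate open by its post. The arm is holding it there, nearly at the stop.

**Catches:** the finger gap read 42.8 mm on the discs and 42.6 mm on the plates. Home is 44 mm over both tabs; the post also read 1–2 mm under its true size. Later pictures show both claws clear of their lugs and the tabs still close together.

**Gate:** the tool followed the arc to a commanded 1.33 rad. The angle printed at the end, −4.951 rad, is 1.332 rad once the wrap is removed. It is worked out from the tool position and an estimated hinge position, not read from the gate, so it could be off by about 0.04 rad.

**Hold:** the finger gap reads 14.7 mm on the 16 mm post at a 60 N grip, and the joints are still.

**Forces:** the wrist force stayed below about 10 N at every reading. The rise at the detent was smaller than I expected, but the picture confirms the gate is wide open.

**Bystanders:** I saw nothing moved. The spanner lies where it was, and the before/after picture difference is small for the bottle, tin, offcut, hammer and bolt. It is larger at the sprocket (25.8, against 7–12 for the others). I think that is the arm or its shadow over it, but I handed in without a closer look. The tool's fingers stayed above about 180 mm and the gate's lower edge is at 55 mm, so neither should have touched the 22 mm high sprocket.

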